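# Open the enclosure's double-catch door and hold it wide

## Task

Open the small enclosure's door for a colleague who has to reach the terminals inside: squeeze together the two tabs of the wide catch (the one nearer the grip post) and let go so that the door springs out onto its safety catch, and only then squeeze the narrow catch nearer the hinge and let go, so that the door springs free. Then grip the upright post on the door, swing the door out past its detent until it stands wide open, about square to the enclosure's front, and finish while still holding it there by the post. Leave everything else on the bench and on the enclosure where it is.

Things in the scene. Friction and masses are not known exactly. Their poses are not given: they have to be found in the camera images.
- enclosure: small painted steel enclosure fixed to the bench: 230 mm wide (its y), 160 deep (its x), 150 high, the door on its front, which faces roughly the robot. Origin: centre of the lower front edge, on the bench; +x points from front to back, +y from the hinge side to the post side. Two catches stand on its roof, their hooks reaching forward over the door's top edge.
- catch1_mid (a point): midway between the two upright black tabs of the main catch: the WIDE one (26 mm along the enclosure's y), nearer the grip post. 53 mm above the roof, 15 mm below the tabs' tops, 36 mm behind the front edge. Tabs 5 mm thick, 37 mm over their outer faces along the enclosure's x; pinch along that x. Keep fingertips 25 mm above the roof: a hook arm runs forward under them and rises.
- catch1 (a joint): tilt of the main catch's front tab, rad: 0 at rest (hook down), 0.33 fully squeezed; the hook lets the door go at about 0.2. Both tabs are sprung (3 to 7 N each, each moves up to 14 mm at the mid point) and spring back when let go. Once freed, the door springs by itself to about 0.2 rad, where the safety catch holds it.
- catch1_back: back tab of the main catch: sprung, 5 x 26 x 58 mm, origin at its foot, 10 mm above the roof, 52 mm behind the front edge.
- catch2_mid (a point): the same point of the safety catch: the one with NARROW tabs (14 mm along the enclosure's y), nearer the hinge, 60 mm from the main catch. Same heights, gap, thickness, springs and travel.
- catch2 (a joint): tilt of the safety catch's front tab, rad, as for the main catch. When it lets go (about 0.2) the door springs by itself to about 0.6 rad, clear of both hooks. It is wrong to squeeze it while the main catch still holds the door.
- catch2_back: back tab of the safety catch: sprung, 5 x 14 x 58 mm, origin at its foot.
- door_hinge (a point): point on the door's vertical hinge axis at roof height (150 mm), at the enclosure's -y side. Over it sits a round cam whose nub rides past a sprung plunger on the roof: the detent, a bump from about 0.8 to 1.1 rad of door angle, peak 0.95, passed with about 2 to 4 N at the post.
- door (a joint): door angle, rad: 0 shut (door points from the hinge along the enclosure's +y), growing as the free edge swings out towards the robot, counter-clockwise seen from above; stop at 1.9. A spring draws it to 0.6 rad from either side (about 1.5 N at the post when wide). Let go when wide, it springs back against the detent, to about 1.1 rad.
- grip_post: upright black round post on the door's top edge, 16 mm in diameter (20 mm rim at its very top), 65 mm tall over the door's top, 170 mm from the hinge axis. Origin on its axis, 45 mm above the door's top edge, 199 mm above the bench. It moves with the door and turns freely about its own axis, as a sleeve.
- isolator: rotary isolator switch, 80 x 80 x 95 mm, black and white box with a red handle; a bystander.
- tape_reel: black reel of tape lying flat, 84 mm across, 20 mm high; a bystander.
- screwdriver: screwdriver lying on the bench; a bystander.
- terminal_strip: short strip of grey terminals, 45 x 85 x 40 mm; a bystander.
- contactor: black and grey contactor, 75 x 45 x 80 mm; a bystander.
- cable_gland: small grey plastic cable gland, 28 mm across, 30 mm high, standing on the enclosure's roof near its back; a bystander.
- push_button_box: grey push-button box, 70 x 70 x 62 mm; a bystander.

How it is judged:
On the way, in this order (a step that is already met when the one before it is completed fails the run):
1. the wide catch's tabs are squeezed together between the fingers (value of joint catch1 above 0.2 rad and contact force between the fingers and catch1_back above 0.5 N), for 0.1 s.
2. the wide catch is let go and the door rests on the safety catch (value of joint catch1 below 0.1 rad and value of joint door between 0.12 and 0.32 rad), for 0.2 s.
3. the narrow catch's tabs are squeezed together between the fingers (value of joint catch2 above 0.2 rad and contact force between the fingers and catch2_back above 0.5 N), for 0.1 s.
4. the narrow catch is let go and the door has sprung free (value of joint catch2 below 0.1 rad and value of joint door between 0.4 and 0.8 rad), for 0.2 s.
5. the door is past its detent, held by the post (value of joint door above 1.1 rad and contact force between the fingers and grip_post above 0.5 N), for 0.2 s.
At the end, for the whole second after the job is handed in: The door is still and wide open (1.3 to 1.85 rad, that is 75 to 106 degrees), the fingers are holding it by the grip post (contact force over 0.5 N), and both catches are let go (under 0.1 rad) (value of joint door between 1.3 and 1.85 rad and velocity of joint door between -0.1 and 0.1 rad/s and contact force between the fingers and grip_post above 0.5 N and value of joint each of catch1, catch2 below 0.1 rad); the arm keeps its last pose, push and grip.
It fails at once if the narrow catch is squeezed while the wide catch still holds the door (value of joint catch2 above 0.2 rad and value of joint door below 0.1 rad).
It fails at once if a bystander is disturbed (moved over 30 mm) (distance of any of isolator, tape_reel, screwdriver, terminal_strip, contactor, cable_gland, push_button_box from where it was at the start of the episode above 0.03 m).
It also fails if it takes over 54 s, if anything falls off the work surface, if the arm or the gripper's body presses on something with over 40 N, if the wrist force passes 120 N, or if a joint passes its speed limit or range.

## Robot

A 6-joint arm with a two-finger parallel gripper is mounted at the origin on the work surface. World frame = base frame: x ahead of the robot, y to its left, z up, the work surface at z = 0. Lengths are in m, angles in rad, forces in N, time in s.
With the tool pointing down it reaches from about 0.425 to 0.95 m from the base axis. Payload 14.7 kg.
Tool frame: the origin (TCP) lies between the finger pads; the fingertips stand 8 mm ahead of it and the grasp point (between the pads) lies 11 mm behind it; z points along the fingers, y is the line along which they close (so a half turn about z gives the same grasp; the last joint's range is limited). The gripper opens to 85 mm and grips with 20 to 120 N. Pads are 22 mm wide; open, the fingers measure 114 mm over their backs; the gripper's body (76 mm by 85 mm) begins 54 mm behind the grasp point. The pads swing forward as they close: fully open they stand 13 mm farther back than shut.
Start: joints at [-0.047, 0.48, 1.596, -0, 1.065, -0.047], TCP at [0.65, 0, 0.239] pointing down, gripper open.
Joint ranges: [-2.75, 2.75], [-0.82, 2.05], [0.23, 2.67], [-1.56, 4.7], [0.09, 2.69], [-2.92, 2.92]. Speed limits (rad/s): [1.89, 1.89, 2.39, 3.01, 3.01, 3.01].

## Interface

Orientations are given as [roll, pitch, yaw] about the fixed x, y, z axes, in that order (R = Rz(yaw) Ry(pitch) Rx(roll)).
In Python, from bench import arm gives the robot as it stands. The module is installed in compiled form; this text tells all that it offers.
- The arm moves only by the tool drive_tool, never from a script. Its argument "rows" is a list of rows, each an object of numbers: "dx", "dy", "dz": the shift along the tool's x, y, z scaled (see below); "ax", "ay", "az": the turn, a rotation vector about the tool's x, y, z scaled (see below); "hand": the finger opening in mm, from 0 to 85.4. A call has 1 to 8 rows; each row is the pose to reach, as a shift and turn from the pose commanded when the call began, along the tool's axes at that moment; what a row does not reach only later rows make up. The controller multiplies each number of a shift by 150 mm and each number of a turn by pi/4 rad. A row lasts 1/10 s, in which the tool goes at most 50 mm and 8.59 degrees, less where a joint would pass 70% of its speed; a pose out of reach is approached as far as the arm can. A call with a number of a shift or a turn outside -1 to 1 is refused whole. A call with a gripper value outside its range is refused whole. The fingers move at their own pace and stop on an object; "force" is the grip in N (left out, the last holds). Time passes only in rows, so rows that repeat a pose let the fingers close. It gives the time, the measured TCP pose, the force, the opening and the grip force at its end, in the units of the state.
- arm.get_obs(): the state, without advancing time (a new reading comes with each control period).
- arm.capture(name): name is "scene" or "side" or "wrist"; returns a dict with "color" (420x560x3 uint8, red, green, blue), "fx", "fy", "cx", "cy" (pixels), "R" (3x3) and "t" (3): a world point X has camera coordinates R X + t. Camera axes: x right, y down, z forward; pixel columns grow to the right and rows downward; lengths in m; the calibration is good to about 2 mm. A picture is of the moment at which its call begins. There is no depth.
- arm.sign_off(): hands the job in; it is judged then, once.
The state is a dict: "time_s": time; "joint_pos": joint angles; "qvel": joint speeds; "effort": joint torques, N m; "ee_pos": TCP position; "eef_rot": TCP orientation; "contact_force": force on the tool from outside, world axes, zero at the start; "torque": the same for the moment, N m; "grip_width": finger opening in m; "gripper_force": force on a finger pad.
Only numpy, scipy, OpenCV 4.12 (cv2) and the standard library are available. Lean on these libraries where they do the work, as an engineer would, in place of code of your own. Each camera call takes 0.05 s, during which the arm holds its last target. There are 200 camera calls.

## Working session

There is one attempt and no reset: what is moved stays moved. The work goes in short steps, Python scripts to look and compute and a tool call to move; the robot and the scene stay as the last step left them, time stands still between calls to the robot, and variables do not carry over. Pictures are saved under pics/ and viewed, at most 10 in all, crops included, and the job is handed in when it is done.

Besides the shell and the picture viewer there is one more tool, called after "Emit:" as name(argument=value, ...) on one line, values as JSON. drive_tool: Moves the arm, as the interface text tells. Its arguments: {"type":"object","properties":{"rows":{"type":"array","items":{"type":"object","properties":{"dx":{"type":"number","minimum":-1,"maximum":1},"dy":{"type":"number","minimum":-1,"maximum":1},"dz":{"type":"number","minimum":-1,"maximum":1},"ax":{"type":"number","minimum":-1,"maximum":1},"ay":{"type":"number","minimum":-1,"maximum":1},"az":{"type":"number","minimum":-1,"maximum":1},"hand":{"type":"number"}}}},"force":{"type":"number"}},"required":["rows"]}

```bash
mkdir -p pics; python3 - <<'E'
from bench import arm
import cv2,pickle,numpy as np
print(arm.get_obs())
d={}
for n in ("scene","side","wrist"):
    d[n]=c=arm.capture(n); cv2.imwrite(f"pics/{n}0.png",c["color"][:,:,::-1])
    print(n,c["fx"],c["fy"],c["cx"],c["cy"],np.round(-c["R"].T@c["t"],3),np.round(c["R"],3).tolist())
pickle.dump(d,open("c0.pkl","wb"))
E
```

```text
{'time_s': 0.0, 'joint_pos': array([-4.66141976e-02,  4.80814701e-01,  1.59689101e+00,  9.72481921e-06,
        1.06511031e+00, -4.65834868e-02]), 'qvel': array([-0.00153551, -0.00086865,  0.00031306, -0.00101823, -0.00112217,
        0.00126002]), 'effort': array([ 2.41355090e-03, -9.50650907e+01, -4.30184269e+01, -5.27583288e-04,
        1.24796593e-02,  1.26860105e-04]), 'ee_pos': array([6.49583146e-01, 3.42989567e-05, 2.38677124e-01]), 'eef_rot': array([-3.14037101e+00, -6.54606990e-05,  1.57076086e+00]), 'contact_force': array([ 0.08073267, -0.42914579, -0.49378133]), 'torque': array([-0.04471383, -0.01602447, -0.03615793]), 'gripper_force': 0.0, 'grip_width': 0.08532583723391585}
scene 389.6585012049445 389.6585012049445 274.72219706430286 211.70365953455484 [ 0.832 -0.476  0.707] [[0.901, 0.433, 0.011], [0.326, -0.661, -0.676], [-0.285, 0.613, -0.737]]
side 541.8279371944809 541.8279371944809 277.41287677683636 207.08924712723822 [ 0.149 -0.737  0.748] [[0.864, -0.504, -0.025], [-0.301, -0.475, -0.827], [0.404, 0.722, -0.562]]
wrist 365.53297958602377 365.53297958602377 279.018123893229 213.11137365989526 [0.649 0.065 0.374] [[1.0, 0.001, -0.002], [0.002, -0.966, 0.259], [-0.001, -0.259, -0.966]]
```

View pics/scene0.png

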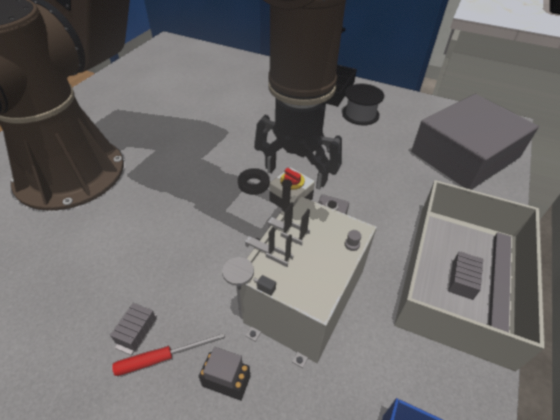

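View pics/side0.png

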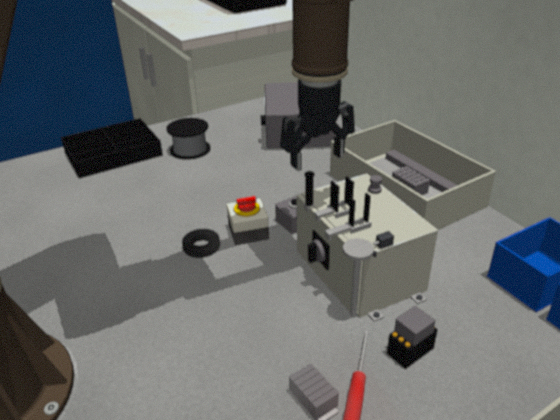

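The scene view shows the cam at (238,270), the post at (287,190), the wide tabs near (289,218)/(305,222) and the narrow tabs near (271,240)/(289,247). In the side view the post is at (309,185), the wide tabs at (334,193)/(349,190) and the narrow ones at (351,212)/(367,207). I'll zoom in on both.

```bash
python3 - <<'E'
import cv2,pickle,numpy as np
d=pickle.load(open("c0.pkl","rb"))
def crop(n,x,y,w,h,s):
    im=d[n]["color"][y:y+h,x:x+w,::-1]; im=cv2.resize(im,None,fx=s,fy=s,interpolation=cv2.INTER_CUBIC)
    im=np.clip(im.astype(float)*1.5,0,255).astype(np.uint8)
    for k in range(0,w,10): cv2.putText(im,str(x+k),(k*s,8),0,.3,(0,0,255),1); cv2.line(im,(k*s,10),(k*s,14),(0,0,255),1)
    for k in range(0,h,10): cv2.putText(im,str(y+k),(0,k*s+4),0,.3,(0,0,255),1)
    return im
a=crop("scene",230,170,80,120,5); b=crop("side",295,165,80,120,5)
cv2.imwrite("pics/z0.png",np.hstack([a,b]))
E
```

```text
(no output)
```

View pics/z0.png

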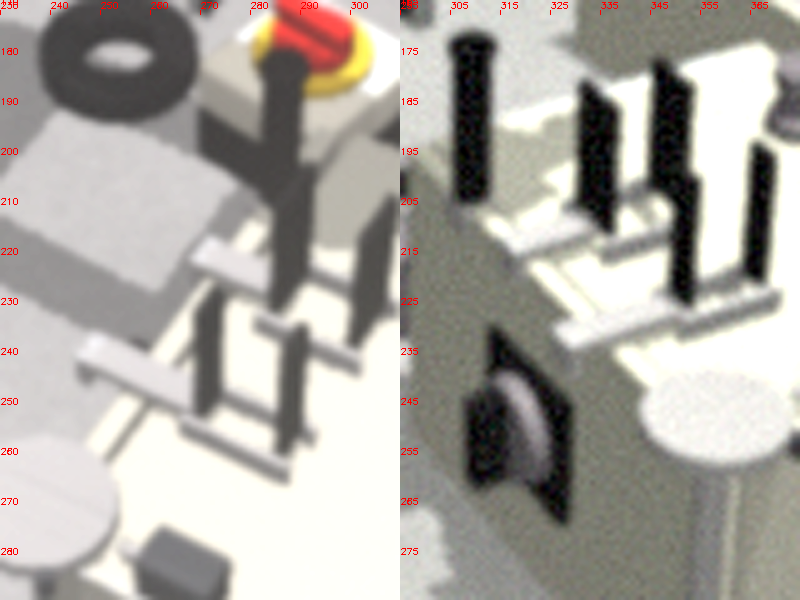

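The zoom shows the tab tops at these pixels:

| Part | Scene | Side |
|---|---|---|
| Narrow front | (272.4,226.5) | (352.4,200.6) |
| Narrow back | (289.4,235.6) | (368,195) |
| Wide front | about (289,203) | (335,183.4) |
| Wide back | about (307,211) | (350,179) |
| Post top | (286.8,181) | (309.4,173) |

```bash
cat > h.py <<'E'
import numpy as np
def ray(c,u,v):
    R=np.array(c["R"]); o=-R.T@c["t"]; d=R.T@np.array([(u-c["cx"])/c["fx"],(v-c["cy"])/c["fy"],1]); return o,d
def onz(c,u,v,z):
    o,d=ray(c,u,v); return o+d*(z-o[2])/d[2]
def tri(c1,p1,c2,p2):
    o1,d1=ray(c1,*p1);o2,d2=ray(c2,*p2)
    s=np.linalg.lstsq(np.c_[d1,-d2],o2-o1,rcond=None)[0]; a,b=o1+s[0]*d1,o2+s[1]*d2
    return (a+b)/2,np.linalg.norm(a-b)
def proj(c,X):
    p=c["R"]@X+c["t"]; return c["fx"]*p[0]/p[2]+c["cx"],c["fy"]*p[1]/p[2]+c["cy"]
E
python3 - <<'E'
from h import *
import pickle
np.set_printoptions(precision=4,suppress=True)
d=pickle.load(open("c0.pkl","rb")); A,B=d["scene"],d["side"]
for n,a,b,z in [("nf",(272.4,226.5),(352.4,200.6),.218),("nb",(289.4,235.6),(368,195),.218),("wf",(289,203),(335,183.4),.218),("wb",(307,211),(349.8,179),.218),("post",(286.8,181),(309.4,173),.219)]:
    print(n,onz(A,*a,z),onz(B,*b,z),tri(A,a,B,b))
E
```

```text
nf [ 0.6535 -0.1003  0.218 ] [ 0.6523 -0.1101  0.218 ] (array([ 0.6547, -0.1036,  0.2169]), np.float64(0.006845125028747279))
nb [ 0.6865 -0.1055  0.218 ] [ 0.6865 -0.1104  0.218 ] (array([ 0.6873, -0.1077,  0.218 ]), np.float64(0.0036310477907766847))
wf [ 0.6559 -0.0393  0.218 ] [ 0.6598 -0.0466  0.218 ] (array([ 0.6584, -0.0457,  0.2209]), np.float64(0.00587671703816713))
wb [ 0.6913 -0.0429  0.218 ] [ 0.6921 -0.0487  0.218 ] (array([ 0.6924, -0.0463,  0.2187]), np.float64(0.004207579224234464))
post [0.6297 0.009  0.219 ] [0.6397 0.0092 0.219 ] (array([0.6333, 0.0003, 0.2264]), np.float64(0.0019367565373342988))
```

```bash
python3 - <<'E'
from h import *
import pickle,cv2
d=pickle.load(open("c0.pkl","rb")); W=d["wrist"]
im=np.clip(W["color"][:,:,::-1]*1.4,0,255).astype(np.uint8)
cv2.imwrite("pics/w1.png",im)
for p in [(.6705,-.106,.218),(.6745,-.045,.218),(.638,.009,.219),(.622,-.16,.16)]: print(proj(W,np.array(p)))
E
```

```text
(np.float64(318.7224487067377), np.float64(447.65342088897955))
(np.float64(330.5568337034841), np.float64(347.96545726920806))
(np.float64(253.96737877961425), np.float64(244.3553991186109))
(np.float64(241.2874468244657), np.float64(436.70951738355234))
```

View pics/w1.png

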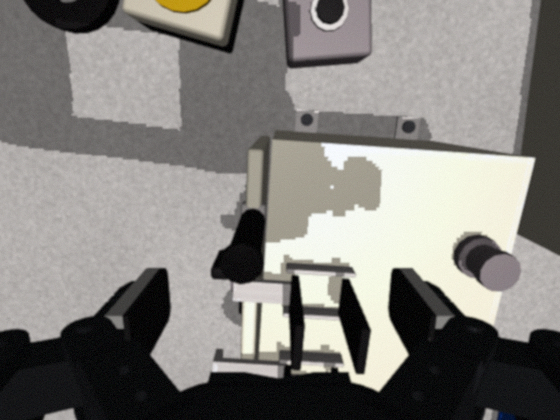

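The wrist view puts the wide tabs' tops at columns ~296 and ~362 (mid ~330, as predicted) and the post top at ~(237,264). That makes the post about (0.631, 0.000), with enclosure yaw of about -4.5°. Moving above the wide catch and descending.

Emit:
drive_tool(rows=[{"dx":-0.15,"dy":0.08,"dz":-0.1,"az":0.1,"hand":85},{"dx":-0.3,"dy":0.17,"dz":-0.1,"az":0.1,"hand":85},{"dx":-0.3,"dy":0.17,"dz":0.05,"az":0.1,"hand":85},{"dx":-0.3,"dy":0.17,"dz":0.29,"az":0.1,"hand":85},{"dx":-0.3,"dy":0.17,"dz":0.29,"az":0.1,"hand":85},{"dx":-0.3,"dy":0.17,"dz":0.29,"az":0.1,"hand":45}], force=20)

```text
validation failed for argument at $.ro...
```

```bash
python3 - <<'E'
from bench import arm
import cv2,numpy as np
o=arm.get_obs(); print(o["ee_pos"],o["contact_force"],o["grip_width"])
c=arm.capture("side")["color"][150:290,270:420]; e=arm.capture("scene")["color"][150:290,210:360]
a=arm.capture("wrist")["color"][220:,150:430]
s=lambda i,w,h:np.clip(cv2.resize(i[:,:,::-1],(w,h))*1.4,0,255).astype(np.uint8)
cv2.imwrite("pics/p2.png",np.hstack([np.vstack([s(c,300,280),s(e,300,280)]),s(a,480,560)]))
E
```

```text
[6.49670839e-01 4.39068697e-05 2.38779343e-01] [0.07953342 0.04776995 0.4186312 ] 0.08512583755329457
```

View pics/p2.png

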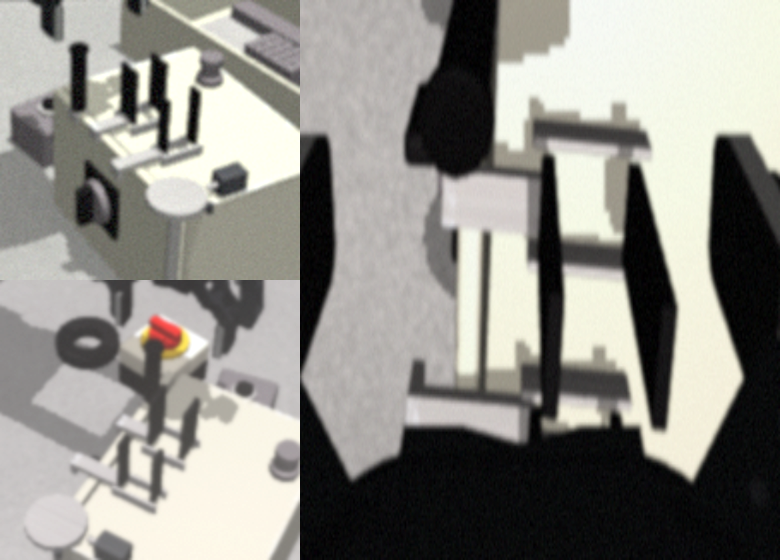

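The call was refused before anything moved, so this picture only repeats the starting view. It confirms the tab layout. I'll send the same move again with every field filled in.

Emit:
drive_tool(rows=[{"dx":-0.15,"dy":0.08,"dz":-0.1,"ax":0,"ay":0,"az":0.1,"hand":85},{"dx":-0.3,"dy":0.17,"dz":-0.1,"ax":0,"ay":0,"az":0.1,"hand":85},{"dx":-0.3,"dy":0.17,"dz":0.05,"ax":0,"ay":0,"az":0.1,"hand":85},{"dx":-0.3,"dy":0.17,"dz":0.29,"ax":0,"ay":0,"az":0.1,"hand":85},{"dx":-0.3,"dy":0.17,"dz":0.29,"ax":0,"ay":0,"az":0.1,"hand":85},{"dx":-0.3,"dy":0.17,"dz":0.29,"ax":0,"ay":0,"az":0.1,"hand":45}], force=20)

```text
time_s: 0.9
ee_pos: [0.6752, -0.0449, 0.1959]
eef_rot: [-3.14, -0.0, 1.492]
contact_force: [0.7, -0.9, 0.6]
grip_width: 0.0731
gripper_force: 0.0
```

Now squeeze.

Emit:
drive_tool(rows=[{"dx":0,"dy":0,"dz":0,"ax":0,"ay":0,"az":0,"hand":36},{"dx":0,"dy":0,"dz":0,"ax":0,"ay":0,"az":0,"hand":36},{"dx":0,"dy":0,"dz":0,"ax":0,"ay":0,"az":0,"hand":36},{"dx":0,"dy":0,"dz":0,"ax":0,"ay":0,"az":0,"hand":36},{"dx":0,"dy":0,"dz":0,"ax":0,"ay":0,"az":0,"hand":36}], force=20)

```text
time_s: 1.4
ee_pos: [0.6754, -0.0449, 0.1962]
eef_rot: [3.141, 0.0, 1.492]
contact_force: [-2.7, 0.5, 3.6]
grip_width: 0.0359
gripper_force: 2.1
```

```bash
python3 - <<'E'
from bench import arm
import cv2,numpy as np
o=arm.get_obs(); print(o["ee_pos"],o["contact_force"],o["grip_width"])
c=arm.capture("side")["color"][150:290,270:420]; e=arm.capture("scene")["color"][150:290,210:360]
s=lambda i,w,h:np.clip(cv2.resize(i[:,:,::-1],(w,h),interpolation=cv2.INTER_CUBIC)*1.6,0,255).astype(np.uint8)
cv2.imwrite("pics/p3.png",np.hstack([s(c,400,373),s(e,400,373)]))
E
```

```text
[ 0.67540147 -0.04492004  0.19622011] [-2.68992967  0.52165613  3.57406275] 0.03586166617100563
```

View pics/p3.png

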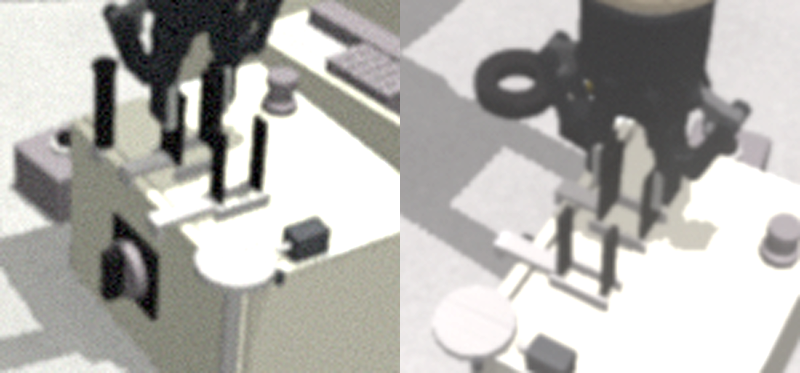

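The fingers straddle the wide catch, with the narrow catch well clear. Front tab touches first, which suits the squeeze.

Emit:
drive_tool(rows=[{"dx":0,"dy":0,"dz":0,"ax":0,"ay":0,"az":0,"hand":11},{"dx":0,"dy":0,"dz":0,"ax":0,"ay":0,"az":0,"hand":11},{"dx":0,"dy":0,"dz":0,"ax":0,"ay":0,"az":0,"hand":11},{"dx":0,"dy":0,"dz":0,"ax":0,"ay":0,"az":0,"hand":11},{"dx":0,"dy":0,"dz":0,"ax":0,"ay":0,"az":0,"hand":11},{"dx":0,"dy":0,"dz":0,"ax":0,"ay":0,"az":0,"hand":11}], force=25)

```text
time_s: 2.1
ee_pos: [0.675, -0.0449, 0.1962]
eef_rot: [-3.141, -0.0, 1.492]
contact_force: [-8.8, 1.8, 10.0]
grip_width: 0.0155
gripper_force: 25.3
```

Emit:
drive_tool(rows=[{"dx":0,"dy":0,"dz":0,"ax":0,"ay":0,"az":0,"hand":11},{"dx":0,"dy":0,"dz":0,"ax":0,"ay":0,"az":0,"hand":80},{"dx":0,"dy":0,"dz":0,"ax":0,"ay":0,"az":0,"hand":80},{"dx":0,"dy":0,"dz":0,"ax":0,"ay":0,"az":0,"hand":80},{"dx":0,"dy":0,"dz":0,"ax":0,"ay":0,"az":0,"hand":80},{"dx":0,"dy":0,"dz":0,"ax":0,"ay":0,"az":0,"hand":80},{"dx":0,"dy":0,"dz":-0.3,"ax":0,"ay":0,"az":0,"hand":80},{"dx":0,"dy":0,"dz":-0.4,"ax":0,"ay":0,"az":0,"hand":80}])

```text
time_s: 2.9
ee_pos: [0.6769, -0.0451, 0.2592]
eef_rot: [3.138, 0.0, 1.492]
contact_force: [0.9, 0.3, 0.6]
grip_width: 0.0801
gripper_force: 0.0
```

```bash
python3 - <<'E'
from bench import arm
import cv2,numpy as np,pickle
o=arm.get_obs(); print(o["time_s"],o["ee_pos"],o["contact_force"],o["grip_width"])
d={n:arm.capture(n) for n in("side","scene","wrist")}; pickle.dump(d,open("c1.pkl","wb"))
s=lambda i,w,h:np.clip(cv2.resize(i[:,:,::-1],(w,h),interpolation=cv2.INTER_CUBIC)*1.6,0,255).astype(np.uint8)
cv2.imwrite("pics/p4.png",np.hstack([s(d["side"]["color"][150:290,270:420],375,350),s(d["wrist"]["color"][140:,130:450],400,350)]))
E
```

```text
2.9 [ 0.6768669  -0.04512334  0.25918054] [0.85426472 0.33059507 0.6286035 ] 0.08006398595680432
```

View pics/p4.png

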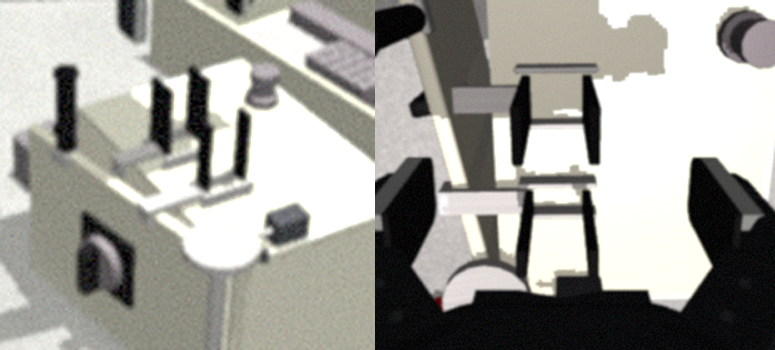

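The door has sprung out to about 0.2 rad and the wide catch is back at rest. Now the narrow catch: 60 mm along -tool x and 2 mm forward.

Emit:
drive_tool(rows=[{"dx":-0.2,"dy":-0.01,"dz":0,"ax":0,"ay":0,"az":0,"hand":85},{"dx":-0.4,"dy":-0.015,"dz":0,"ax":0,"ay":0,"az":0,"hand":85},{"dx":-0.4,"dy":-0.015,"dz":0.1,"ax":0,"ay":0,"az":0,"hand":85},{"dx":-0.4,"dy":-0.015,"dz":0.4,"ax":0,"ay":0,"az":0,"hand":85},{"dx":-0.4,"dy":-0.015,"dz":0.4,"ax":0,"ay":0,"az":0,"hand":36},{"dx":-0.4,"dy":-0.015,"dz":0.4,"ax":0,"ay":0,"az":0,"hand":36},{"dx":-0.4,"dy":-0.015,"dz":0.4,"ax":0,"ay":0,"az":0,"hand":36},{"dx":-0.4,"dy":-0.015,"dz":0.4,"ax":0,"ay":0,"az":0,"hand":36}], force=20)

```text
time_s: 3.85
ee_pos: [0.6701, -0.1045, 0.1977]
eef_rot: [3.138, 0.0, 1.493]
contact_force: [4.5, -0.2, -2.1]
grip_width: 0.0362
gripper_force: 2.0
```

Emit:
drive_tool(rows=[{"dx":0,"dy":0,"dz":0,"ax":0,"ay":0,"az":0,"hand":36},{"dx":0,"dy":0,"dz":0,"ax":0,"ay":0,"az":0,"hand":36}])

```text
time_s: 4.05
ee_pos: [0.6697, -0.1046, 0.1972]
eef_rot: [3.139, 0.0, 1.492]
contact_force: [4.8, 0.6, 4.0]
grip_width: 0.0359
gripper_force: 2.5
```

Emit:
drive_tool(rows=[{"dx":0,"dy":0.01,"dz":0,"ax":0,"ay":0,"az":0,"hand":36},{"dx":0,"dy":0.01,"dz":0,"ax":0,"ay":0,"az":0,"hand":11},{"dx":0,"dy":0.01,"dz":0,"ax":0,"ay":0,"az":0,"hand":11},{"dx":0,"dy":0.01,"dz":0,"ax":0,"ay":0,"az":0,"hand":11},{"dx":0,"dy":0.01,"dz":0,"ax":0,"ay":0,"az":0,"hand":11},{"dx":0,"dy":0.01,"dz":0,"ax":0,"ay":0,"az":0,"hand":11},{"dx":0,"dy":0.01,"dz":0,"ax":0,"ay":0,"az":0,"hand":11}], force=25)

```text
time_s: 4.75
ee_pos: [0.6706, -0.1048, 0.1965]
eef_rot: [3.14, 0.0, 1.492]
contact_force: [3.7, 0.4, 7.8]
grip_width: 0.0153
gripper_force: 24.3
```

Emit:
drive_tool(rows=[{"dx":0,"dy":0,"dz":0,"ax":0,"ay":0,"az":0,"hand":11},{"dx":0,"dy":0,"dz":0,"ax":0,"ay":0,"az":0,"hand":80},{"dx":0,"dy":0,"dz":0,"ax":0,"ay":0,"az":0,"hand":80},{"dx":0,"dy":0,"dz":0,"ax":0,"ay":0,"az":0,"hand":80},{"dx":0,"dy":0,"dz":0,"ax":0,"ay":0,"az":0,"hand":80},{"dx":0,"dy":0,"dz":0,"ax":0,"ay":0,"az":0,"hand":80},{"dx":0,"dy":0,"dz":-0.3,"ax":0,"ay":0,"az":0,"hand":80},{"dx":0,"dy":0,"dz":-0.4,"ax":0,"ay":0,"az":0,"hand":80}])

```text
time_s: 5.55
ee_pos: [0.6712, -0.105, 0.2591]
eef_rot: [3.138, 0.0, 1.492]
contact_force: [1.1, -0.2, 1.1]
grip_width: 0.0801
gripper_force: 0.0
```

```bash
python3 - <<'E'
from bench import arm
import cv2,numpy as np,pickle
o=arm.get_obs(); print(o["time_s"],o["ee_pos"],o["contact_force"],o["grip_width"])
d={n:arm.capture(n) for n in("side","scene","wrist")}; pickle.dump(d,open("c2.pkl","wb"))
def s(n,x,y):
    i=np.clip(cv2.resize(d[n]["color"][y:y+140,x:x+130,::-1],None,fx=3,fy=3,interpolation=cv2.INTER_CUBIC)*1.6,0,255).astype(np.uint8)
    for k in range(0,130,20): cv2.putText(i,str(x+k),(k*3,8),0,.3,(0,0,255),1)
    for k in range(0,140,20): cv2.putText(i,str(y+k),(0,k*3+4),0,.3,(0,0,255),1)
    return i
cv2.imwrite("pics/p5.png",np.hstack([s("side",250,160),s("scene",190,160)]))
E
```

```text
5.55 [ 0.67118262 -0.10499306  0.25908563] [ 1.08027815 -0.21937907  1.08971645] 0.08008781851929753
```

View pics/p5.png

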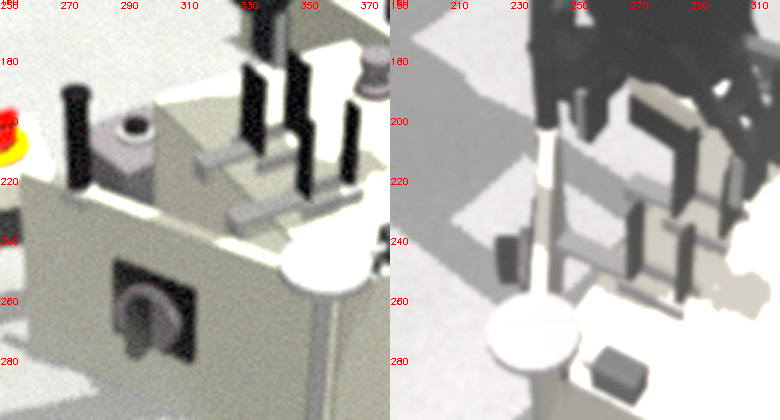

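The door has sprung free, and the catches are upright. Post pixels: side top (275.3,190.7), side foot (275.3,223.3), scene foot (242,202.3). Cam: side (358.7,247.3), scene (238,270).

```bash
python3 - <<'E'
from h import *
import pickle
np.set_printoptions(precision=4,suppress=True)
d=pickle.load(open("c2.pkl","rb")); A,B=d["scene"],d["side"]
print("top",onz(B,275.3,190.7,.219)); print("foot",onz(B,275.3,223.3,.154),onz(A,242,202.3,.154),tri(A,(242,202.3),B,(275.3,223.3)))
print("cam",tri(A,(238,270),B,(358.7,247.3)))
th=-.079; h=np.array([.631,.0])-.17*np.array([-np.sin(th),np.cos(th)])
for h in (h,tri(A,(238,270),B,(358.7,247.3))[0][:2]):
  for q in (0,.2,.6,1.5): print(h,q,h+.17*np.array([-np.sin(th+q),np.cos(th+q)]))
E
```

```text
top [ 0.5532 -0.0102  0.219 ]
foot [ 0.546 -0.019  0.154] [ 0.5491 -0.0214  0.154 ] (array([ 0.5473, -0.0181,  0.1517]), np.float64(0.0023688373568907417))
cam (array([ 0.6244, -0.17  ,  0.1653]), np.float64(0.0001889141139235996))
[ 0.6176 -0.1695] 0 [0.631 0.   ]
[ 0.6176 -0.1695] 0.2 [ 0.5971 -0.0007]
[ 0.6176 -0.1695] 0.6 [ 0.533 -0.022]
[ 0.6176 -0.1695] 1.5 [ 0.4495 -0.1441]
[ 0.6244 -0.17  ] 0 [ 0.6378 -0.0005]
[ 0.6244 -0.17  ] 0.2 [ 0.6038 -0.0012]
[ 0.6244 -0.17  ] 0.6 [ 0.5398 -0.0225]
[ 0.6244 -0.17  ] 1.5 [ 0.4563 -0.1446]
```

Emit:
drive_tool(rows=[{"dx":0.13,"dy":-0.22,"dz":0,"ax":0,"ay":0,"az":-0.16,"hand":85},{"dx":0.26,"dy":-0.43,"dz":0,"ax":0,"ay":0,"az":-0.33,"hand":85},{"dx":0.39,"dy":-0.65,"dz":0,"ax":0,"ay":0,"az":-0.5,"hand":85},{"dx":0.52,"dy":-0.865,"dz":0,"ax":0,"ay":0,"az":-0.67,"hand":85},{"dx":0.52,"dy":-0.865,"dz":0,"ax":0,"ay":0,"az":-0.67,"hand":85},{"dx":0.52,"dy":-0.865,"dz":0,"ax":0,"ay":0,"az":-0.67,"hand":85},{"dx":0.52,"dy":-0.865,"dz":0,"ax":0,"ay":0,"az":-0.67,"hand":85}])

```text
time_s: 6.4
ee_pos: [0.5472, -0.0171, 0.2553]
eef_rot: [-3.141, 0.0, 2.017]
contact_force: [0.0, 1.0, -0.9]
grip_width: 0.0851
gripper_force: 0.0
```

```bash
python3 - <<'E'
from bench import arm
import cv2,numpy as np
from h import *
c=arm.capture("wrist"); o=arm.get_obs(); print(o["ee_pos"],o["eef_rot"],o["joint_pos"])
print(proj(c,np.array([.548,-.017,.219])),proj(c,o["ee_pos"]))
cv2.imwrite("pics/p6.png",np.clip(c["color"][:,:,::-1]*1.6,0,255).astype(np.uint8))
E
```

```text
[ 0.54736897 -0.01721051  0.25532584] [-3.14132927e+00 -5.84694294e-05  2.01732252e+00] [-8.67329611e-02  3.20582755e-01  1.81352826e+00 -9.87878598e-05
  1.00773817e+00 -5.33206419e-01]
(np.float64(281.61132788178884), np.float64(250.94755499799453)) (np.float64(280.53151386181935), np.float64(283.1279207224403))
```

View pics/p6.png

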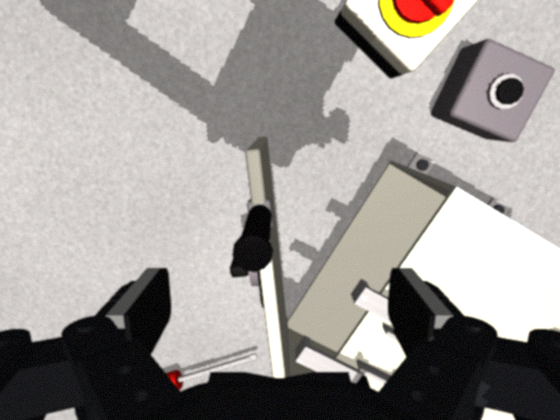

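The post top is at (252,252) against a predicted (281,251), so the post is about 14 mm along -tool y. Correcting, descending and gripping.

Emit:
drive_tool(rows=[{"dx":0,"dy":-0.093,"dz":0,"ax":0,"ay":0,"az":0,"hand":85},{"dx":0,"dy":-0.093,"dz":0.2,"ax":0,"ay":0,"az":0,"hand":85},{"dx":0,"dy":-0.093,"dz":0.42,"ax":0,"ay":0,"az":0,"hand":85},{"dx":0,"dy":-0.093,"dz":0.42,"ax":0,"ay":0,"az":0,"hand":85},{"dx":0,"dy":-0.093,"dz":0.42,"ax":0,"ay":0,"az":0,"hand":5},{"dx":0,"dy":-0.093,"dz":0.42,"ax":0,"ay":0,"az":0,"hand":5},{"dx":0,"dy":-0.093,"dz":0.42,"ax":0,"ay":0,"az":0,"hand":5},{"dx":0,"dy":-0.093,"dz":0.42,"ax":0,"ay":0,"az":0,"hand":5}], force=40)

```text
time_s: 7.25
ee_pos: [0.5348, -0.0229, 0.1938]
eef_rot: [3.14, 0.001, 2.018]
contact_force: [0.1, 0.2, 0.1]
grip_width: 0.0279
gripper_force: 0.0
```

Emit:
drive_tool(rows=[{"dx":0,"dy":0,"dz":0,"ax":0,"ay":0,"az":0,"hand":5},{"dx":0,"dy":0,"dz":0,"ax":0,"ay":0,"az":0,"hand":5},{"dx":0,"dy":0,"dz":0,"ax":0,"ay":0,"az":0,"hand":5},{"dx":0,"dy":0,"dz":0,"ax":0,"ay":0,"az":0,"hand":5},{"dx":0,"dy":0,"dz":0,"ax":0,"ay":0,"az":0,"hand":5}])

```text
time_s: 7.75
ee_pos: [0.5348, -0.0227, 0.1936]
eef_rot: [3.14, 0.001, 2.019]
contact_force: [-0.9, 0.2, 7.7]
grip_width: 0.0145
gripper_force: 38.8
```

```bash
python3 - <<'E'
import numpy as np
h=np.array([.6195,-.17]); p=np.array([.5348,-.0227]); v=p-h; print(np.hypot(*v))
yaw=2.019
R=lambda a:np.array([[np.cos(a),-np.sin(a)],[np.sin(a),np.cos(a)]])
for call in range(2):
    p0=h+R(.46*call)@v; y=yaw+.46*call; ex=np.array([np.cos(y),np.sin(y)]); ey=np.array([np.sin(y),-np.cos(y)])
    for k in range(1,7):
        a=.46*k/6; d=h+R(a)@(p0-h)-p0; print(call,np.round([d@ex/.15,d@ey/.15,-a/(np.pi/4)],3))
    print(p0+d)
E
```

```text
0.16991580267885623
0 [-0.01  -0.086 -0.098]
0 [-0.026 -0.172 -0.195]
0 [-0.049 -0.255 -0.293]
0 [-0.078 -0.337 -0.39 ]
0 [-0.113 -0.416 -0.488]
0 [-0.154 -0.493 -0.586]
[ 0.4782108  -0.07561387]
1 [-0.01  -0.086 -0.098]
1 [-0.026 -0.172 -0.195]
1 [-0.049 -0.255 -0.293]
1 [-0.078 -0.337 -0.39 ]
1 [-0.113 -0.416 -0.488]
1 [-0.154 -0.493 -0.586]
[ 0.45099491 -0.14815015]
```

Emit:
drive_tool(rows=[{"dx":-0.01,"dy":-0.086,"dz":0,"ax":0,"ay":0,"az":-0.1,"hand":5},{"dx":-0.026,"dy":-0.172,"dz":0,"ax":0,"ay":0,"az":-0.195,"hand":5},{"dx":-0.05,"dy":-0.255,"dz":0,"ax":0,"ay":0,"az":-0.29,"hand":5},{"dx":-0.08,"dy":-0.337,"dz":0,"ax":0,"ay":0,"az":-0.39,"hand":5},{"dx":-0.113,"dy":-0.416,"dz":0,"ax":0,"ay":0,"az":-0.49,"hand":5},{"dx":-0.154,"dy":-0.493,"dz":0,"ax":0,"ay":0,"az":-0.586,"hand":5},{"dx":-0.154,"dy":-0.493,"dz":0,"ax":0,"ay":0,"az":-0.586,"hand":5}])

```text
time_s: 8.45
ee_pos: [0.4794, -0.0774, 0.1938]
eef_rot: [3.14, 0.005, 2.481]
contact_force: [10.3, -6.3, -4.7]
grip_width: 0.0151
gripper_force: 39.2
```

Past the detent peak. There is about 12 N pulling toward the hinge, so I'll trim the radius by ~2 mm and continue.

Emit:
drive_tool(rows=[{"dx":-0.025,"dy":-0.086,"dz":0,"ax":0,"ay":0,"az":-0.1,"hand":5},{"dx":-0.041,"dy":-0.172,"dz":0,"ax":0,"ay":0,"az":-0.195,"hand":5},{"dx":-0.065,"dy":-0.255,"dz":0,"ax":0,"ay":0,"az":-0.29,"hand":5},{"dx":-0.093,"dy":-0.33,"dz":0,"ax":0,"ay":0,"az":-0.39,"hand":5},{"dx":-0.128,"dy":-0.41,"dz":0,"ax":0,"ay":0,"az":-0.49,"hand":5},{"dx":-0.168,"dy":-0.485,"dz":0,"ax":0,"ay":0,"az":-0.586,"hand":5},{"dx":-0.168,"dy":-0.485,"dz":0,"ax":0,"ay":0,"az":-0.586,"hand":5},{"dx":-0.168,"dy":-0.485,"dz":0,"ax":0,"ay":0,"az":-0.586,"hand":5}])

```text
time_s: 9.25
ee_pos: [0.4545, -0.1494, 0.1937]
eef_rot: [-3.141, 0.004, 2.938]
contact_force: [8.4, 0.2, 0.2]
grip_width: 0.0146
gripper_force: 39.8
```

Emit:
drive_tool(rows=[{"dx":0,"dy":0,"dz":0,"ax":0,"ay":0,"az":0,"hand":5},{"dx":0,"dy":0,"dz":0,"ax":0,"ay":0,"az":0,"hand":5},{"dx":0,"dy":0,"dz":0,"ax":0,"ay":0,"az":0,"hand":5},{"dx":0,"dy":0,"dz":0,"ax":0,"ay":0,"az":0,"hand":5}])

```text
time_s: 9.65
ee_pos: [0.4546, -0.149, 0.1937]
eef_rot: [-3.141, 0.004, 2.939]
contact_force: [8.0, 1.0, 1.3]
grip_width: 0.015
gripper_force: 39.8
```

```bash
python3 - <<'E'
from bench import arm
import cv2,numpy as np
o=arm.get_obs(); print(o)
a=[cv2.resize(np.clip(arm.capture(n)["color"][:,:,::-1]*1.5,0,255).astype(np.uint8),(400,300)) for n in("side","scene")]
cv2.imwrite("pics/p7.png",np.hstack(a))
E
```

```text
{'time_s': 9.65, 'joint_pos': array([-3.80350955e-01,  3.00014428e-01,  2.03217525e+00,  6.24684767e-04,
        8.05355028e-01, -1.74884550e+00]), 'qvel': array([-0.00020933, -0.00017119,  0.0001152 ,  0.00114414, -0.00165491,
       -0.00019284]), 'effort': array([-1.56105828e+00, -6.66793370e+01, -2.92533553e+01, -9.80364829e-01,
        2.58191049e+00, -1.11956915e-02]), 'ee_pos': array([ 0.45461099, -0.14895393,  0.19368828]), 'eef_rot': array([-3.14132078,  0.00406394,  2.93885952]), 'contact_force': array([8.00620446, 0.9831652 , 1.27938875]), 'torque': array([ 0.17283332, -1.25979136, -0.00191123]), 'gripper_force': 39.845178723335266, 'grip_width': 0.015015300303066022}
```

View pics/p7.png

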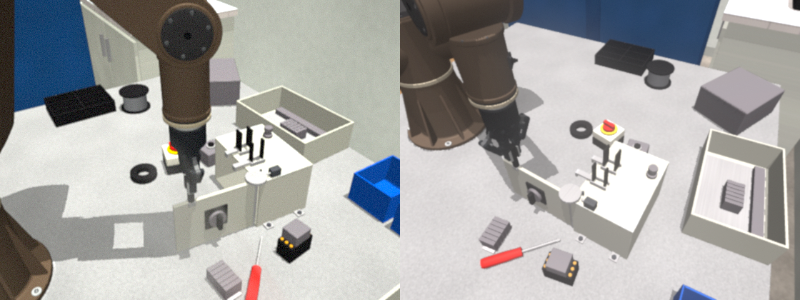

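The door stands about square to the front (around 1.5 rad) and is held still by the post. Both catches are upright and the bystanders haven't moved, so I'm handing in.

```bash
python3 -c "
from bench import arm
print(arm.sign_off())"
```

```text
the job is handed in; nothing more can be done
None
```

I squeezed and released the wide catch, then the narrow one, and swung the door past its detent to about 1.5 rad; it is still held by the post, and I handed the job in at about 9.7 s (no verdict was returned).

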